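Load the spice trolley with its brake on, then roll it home

TASK

Lock the spice trolley close to where it stands by pushing its brake lever all the way down (rock the trolley a little until the brake's tooth drops into a slot), then, with the brake on, set the spice jar from the counter upright into the trolley's empty middle bay without dropping it. Then flick the brake lever fully up, roll the trolley home against the end stop and let go, leaving the brake up, the jar upright in its bay and the bottle, mug and canister undisturbed.

Things in the scene. Friction and masses are not known exactly. Their poses are not given: they have to be found in the camera images.
- track: Low aluminium track plate, 200 x 500 x 10 mm, fixed to the counter. Origin on the counter under the trolley's centre line; y runs along the track away from home, -x faces the robot. A grey stop 70 mm high stands at its -y end. On the plate's robot side (x -122 to -72 mm) lies a rack of eight steel rungs, each 28 mm wide along y, tops at z = 30 mm, pitch 40 mm, with 12 mm slots between.
- trolley (a joint): Distance of the trolley from home along the track's +y, m: 0 = home at the stop, 0.235 = far end; starts at 0.11 to 0.20. White tray 84 (x) x 236 (y) mm, walls 5 mm thick, rim 66 mm above the counter, three bays in a row along y; jars fixed in the outer bays reach 133 mm above the counter. Rolls with 1.5 N of friction; with the brake down it has only about 2 mm of play either way.
- brake (a joint): Brake lever, rad: 0 = fully up (slopes up 0.45 above level towards the robot), 0.55 = fully down, locked (0.10 below level). Starts up, stays where it is left; 2 to 4 N at its black end moves it. A round 8 mm steel tooth under it stops on top of a rung at about 0.13; over a slot it goes down to 0.55. Pressed lightly while the trolley is pushed along, it falls into the next slot, at most 40 mm on.
- paddle (a point): Centre of the lever's black rubber end piece: 50 mm long, 26 mm wide (along the track's y), 16 mm thick, 92 mm out from the hinge towards the robot, in line with the tooth. It can be pinched across its 26 mm, or pressed, from above, and the trolley can be rolled by it. About 100 mm above the counter with the brake up, 51 mm with it down; only bare counter under it.
- brake_hinge (a point): Hinge of the brake lever on the trolley's robot side, midway along it, 60 mm above the counter; its axis is parallel to the track's y. The lever points from here to the track's -x. Moves with the trolley.
- bay (a point): Centre of the floor of the trolley's empty middle bay, 35 mm above the counter. The bay is 74 mm wide (x) and about 72 mm (y) inside, with walls 31 mm high above its floor. Moves with the trolley, axes as the track's.
- jar: The spice jar to load: the only spice jar on the counter. Round, 48 mm diameter up to 70 mm high, tapering to an aluminium lid of 45 mm diameter at the top, 98 mm high in all, 0.15 to 0.3 kg. Origin at the centre of its underside, z up.
- oil: Bystander: green oil bottle, 60 mm diameter, 190 mm high, origin under its base. The jar and it stand one on the left and one on the right.
- mug: Bystander: white mug, 80 mm diameter, 90 mm high, origin under its base.
- canister: Bystander: metal canister, 72 mm diameter, 110 mm high, origin under its base.

How it is judged (in metres and radians):
On the way, in this order (a step that is already met when the one before it is completed fails the run):
1. brake lever pushed fully down (over 0.48 rad), the trolley within 60 mm of where it stood, the jar not yet in the bay (value of joint brake above 0.48 rad and distance of bay from where it was at the start of the episode below 0.06 m and horizontal distance between jar and bay above 0.1 m), for 0.3 s.
2. with the brake still down (over 0.45 rad), the jar stands upright in the middle bay, let go of (horizontal distance between jar and bay below 0.018 m and z of jar in the frame of bay between -0.006 and 0.006 m and angle between jar's own z axis and vertical below 0.12 rad and value of joint brake above 0.45 rad and contact force between the fingers and jar below 0.1 N), for 0.3 s.
3. brake lever flicked fully up (under 0.09 rad), the trolley still within 70 mm of where it first stood (value of joint brake below 0.09 rad and distance of bay from where it was at the start of the episode below 0.07 m), for 0.1 s.
At the end, for the whole second after the job is handed in: The trolley is home (within 8 mm of its end stop), the brake lever is up (under 0.11 rad), and the jar stands at rest and upright on the floor of the middle bay (within 18 mm of its centre, tilted less than 0.12 rad) (horizontal distance between jar and bay below 0.018 m and z of jar in the frame of bay between -0.006 and 0.006 m and angle between jar's own z axis and vertical below 0.12 rad and value of joint trolley below 0.008 m and value of joint brake below 0.11 rad and linear speed of jar below 0.02 m/s); the robot touches nothing.
It fails at once if the oil bottle is moved by more than 30 mm or tipped (distance of oil from where it was at the start of the episode above 0.03 m or angle between oil's own z axis and vertical above 0.3 rad).
It fails at once if the mug is moved by more than 30 mm or tipped (distance of mug from where it was at the start of the episode above 0.03 m or angle between mug's own z axis and vertical above 0.3 rad).
It fails at once if the canister is moved by more than 30 mm or tipped (distance of canister from where it was at the start of the episode above 0.03 m or angle between canister's own z axis and vertical above 0.3 rad).
It fails at once if the jar is tipped over (more than 0.7 rad) (angle between jar's own z axis and vertical above 0.7 rad).
It fails at once if the jar is dropped: out of the fingers while more than 20 mm above the bay's floor (horizontal distance between jar and bay below 0.05 m and z of jar in the frame of bay above 0.02 m and contact force between the fingers and jar below 0.05 N).
It also fails if it takes over 72 s, if anything falls off the work surface, if the arm or the gripper's body presses on something with over 40 N, if the wrist force passes 120 N, or if a joint passes its speed limit or range.

ROBOT

A 6-joint arm with a two-finger parallel gripper is mounted at the origin on the work surface. World frame = base frame: x ahead of the robot, y to its left, z up, the work surface at z = 0. Lengths are in mm, angles in rad, forces in N, time in s.
With the tool pointing down it reaches from about 425 to 950 mm from the base axis. Payload 14.7 kg.
Tool frame: the origin (TCP) lies on the centre line of the jaws, within the pads' length; the fingertips stand 25 mm ahead of it and the grasp point (between the pads) lies 6 mm ahead of it; z points along the fingers, y is the line along which they close (so a half turn about z gives the same grasp; the last joint's range is limited). The gripper opens to 85 mm and grips with 20 to 120 N. Pads are 22 mm wide; open, the fingers measure 114 mm over their backs; the gripper's body (76 mm by 85 mm) begins 54 mm behind the grasp point. The pads swing forward as they close: fully open they stand 13 mm farther back than shut.
Start: joints at [1.154, 0.48, 1.596, -0, 1.065, -0.047], TCP at [234.905, 606.063, 256.297] pointing down, gripper open.
Joint ranges: [-2.75, 2.75], [-0.82, 2.05], [0.23, 2.67], [-1.56, 4.7], [0.09, 2.69], [-2.92, 2.92]. Speed limits (rad/s): [1.89, 1.89, 2.39, 3.01, 3.01, 3.01].

INTERFACE

Orientations are given as a rotation vector (axis times angle).
In Python, from bench import robot gives the robot as it stands.
- The arm moves only by the shell command python3 jog.py 'ROWS' [FORCE]. ROWS is a JSON list of rows, 1 to 5 of them, each of 7 numbers: dx, dy, dz in mm, then a rotation vector rx, ry, rz in rad, then the opening from 0.0 (shut) to 1.0 (fully open); each row shifts and turns the commanded pose from where the row before left it, along the tool's axes as they then stand; what a row does not reach is not made up. A row lasts 1/10 s, in which the tool goes at most 50 mm and 0.15 rad, less where a joint would pass 70% of its speed; a pose out of reach is approached as far as the arm can. The fingers move at their own pace and stop on an object; FORCE is the grip in N (left out, the last holds). Time passes only in rows, so rows that do not move let the fingers close. It prints the time, the measured TCP pose, the force, the opening and the grip force at its end.
- robot.get_state(): the state, without advancing time (a new reading comes with each control period).
- robot.capture(name): name is "scene" or "side" or "wrist"; returns a dict with "color" (384x512x3 uint8, blue, green, red), "vertical_fov" (degrees; the focal length in pixels is half the picture's height over the tangent of half this angle, whatever the lens; pixels are square), "cx", "cy" (the principal point, pixels), "distortion" ([k1, k2, p1, p2, k3] as OpenCV has them; the pictures are not rectified), "world_to_cam" (4x4, takes a point from world to camera coordinates). Camera axes: x right, y down, z forward; pixel columns grow to the right and rows downward; lengths in mm; the calibration is good to about 2 mm. A picture is of the moment at which its call begins. There is no depth.
- robot.sign_off(): hands the job in; it is judged then, once.
The state is a dict: "clock": time; "joint_positions": joint angles; "joint_vel": joint speeds; "effort": joint torques, N m; "tool_pos": TCP position; "tcp_rot": TCP orientation; "contact_force": force on the tool from outside, world axes, zero at the start; "torque": the same for the moment, N m; "gripper_width": opening from 0.0 (shut) to 1.0 (fully open); "grip_force": force on a finger pad.
Only numpy, scipy, OpenCV 4.12 (cv2) and the standard library are available. Lean on these libraries where they do the work, as an engineer would, in place of code of your own. Each camera call takes 0.05 s, during which the arm holds its last target. There are 200 camera calls.

## Working session

There is one attempt and no reset: what is moved stays moved. The work goes in short steps, Python scripts to look and compute and a shell command to move; the robot and the scene stay as the last step left them, time stands still between calls to the robot, and variables do not carry over. Pictures are saved under pics/ and viewed, at most 10 in all, crops included, and the job is handed in when it is done.

```bash
mkdir -p pics; ls
cat > h.py <<'E'
import numpy as np, cv2, pickle
from bench import robot
def cap(n,save=None):
    c=robot.capture(n)
    if save: cv2.imwrite('pics/'+save+'.png',c['color']); pickle.dump(c,open('pics/'+save+'.pkl','wb'))
    return c
def load(s): return pickle.load(open('pics/'+s+'.pkl','rb'))
def K(c):
    h=c['color'].shape[0]; f=h/2/np.tan(np.radians(c['vertical_fov'])/2)
    return np.array([[f,0,c['cx']],[0,f,c['cy']],[0,0,1.]])
def ray(c,uv):
    u=cv2.undistortPoints(np.array([[uv]],float),K(c),np.array(c['distortion'],float)).ravel()
    M=np.array(c['world_to_cam'],float);R,t=M[:3,:3],M[:3,3]
    d=R.T@np.array([*u,1]);return -R.T@t,d/np.linalg.norm(d)
def atz(c,uv,z):
    o,d=ray(c,uv);return o+d*(z-o[2])/d[2]
def tri(*cu):
    A=np.zeros((3,3));b=np.zeros(3);L=[]
    for c,uv in cu:
        o,d=ray(c,uv);P=np.eye(3)-np.outer(d,d);A+=P;b+=P@o;L.append((P,o))
    x=np.linalg.solve(A,b);return x,[round(float(np.linalg.norm(P@(x-o))),1) for P,o in L]
def proj(c,p):
    M=np.array(c['world_to_cam'],float)
    r=cv2.projectPoints(np.array(p,float).reshape(-1,1,3),cv2.Rodrigues(M[:3,:3])[0],M[:3,3],K(c),np.array(c['distortion'],float))[0]
    return r.reshape(-1,2)
def tool(p):
    "world point -> offset in tool axes"
    s=robot.get_state();R=cv2.Rodrigues(np.array(s['tcp_rot'],float))[0]
    return R.T@(np.array(p)-np.array(s['tool_pos']))
E
python3 - <<'E'
from h import *
a=cap('scene','scene0');b=cap('side','side0');w=cap('wrist','wrist0')
cv2.imwrite('pics/both.png',cv2.resize(np.hstack([a['color'],b['color']]),(800,300)))
for c in (a,b,w): print(ray(c,(256,192)))
print(robot.get_state())
E
```

```text
bench.py
jog.py
pics
(array([1136.95722004,  797.89032312,  990.44614542]), array([-0.42321861, -0.58756936, -0.68967257]))
(array([ 458.94301513, -982.49206121, 1092.96742658]), array([ 0.05590446,  0.68706942, -0.72443792]))
(array([162.45753666, 633.68418379, 373.48382558]), array([ 0.27858504, -0.10736739, -0.95439123]))
{'clock': 0.15, 'joint_positions': array([ 1.15438715e+00,  4.80705001e-01,  1.59672037e+00,  8.56645656e-06,
        1.06512070e+00, -4.65890190e-02]), 'joint_vel': array([ 8.93200545e-04, -1.41077665e-03, -1.55773379e-03, -8.92563291e-05,
       -1.02504111e-03, -6.47559065e-04]), 'effort': array([ 4.82663709e-04, -9.51153231e+01, -4.30462360e+01, -8.53791653e-05,
        8.38225940e-03,  3.41472651e-05]), 'tool_pos': array([234.79411531, 605.79870551, 255.811908  ]), 'tcp_rot': array([-5.77572193e-01, -3.08781354e+00,  1.45486061e-03]), 'contact_force': array([-1.33388503,  0.15654394, -0.57658941]), 'torque': array([ 0.05250739, -0.0034829 , -0.05841761]), 'grip_force': 0.0, 'gripper_width': 1.0015775413458283}
```

View pics/scene0.png

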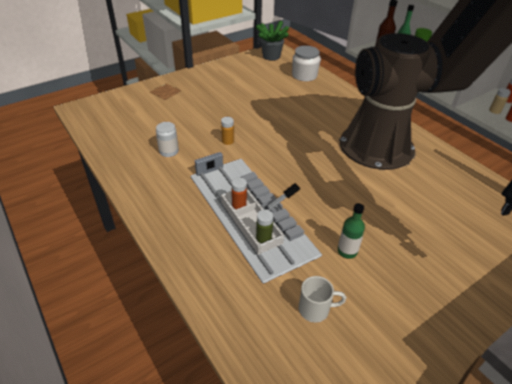

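View pics/side0.png

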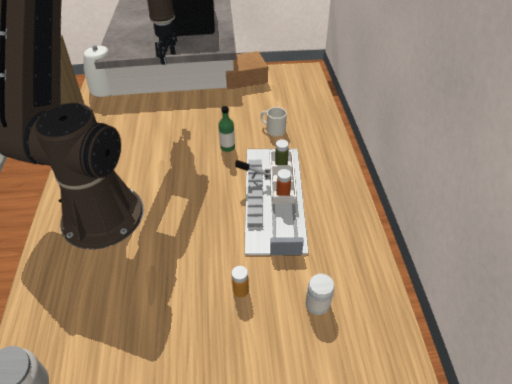

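The scene view shows the jar at about (227,131), the paddle at (291,190) and the track stop at (210,163). The side view has the jar at about (240,282), the paddle at (243,165) and the stop at (287,245). I'll zoom in next.

Run:
```python
from h import *
a=load('scene0')['color'][145:285,185:335];b=load('side0')['color'][130:310,215:330]
A=cv2.resize(a,None,fx=3,fy=3,interpolation=cv2.INTER_CUBIC);B=cv2.resize(b,None,fx=3,fy=3,interpolation=cv2.INTER_CUBIC)
o=np.zeros((600,800,3),np.uint8);o[:420,:450]=A;o[:540,455:800]=B
c=load('scene0')['color'][112:152,205:250];o[425:585,0:180]=cv2.resize(c,(180,160),interpolation=cv2.INTER_CUBIC)
cv2.imwrite('pics/z1.png',o)
```

```text
(no output)
```

View pics/z1.png

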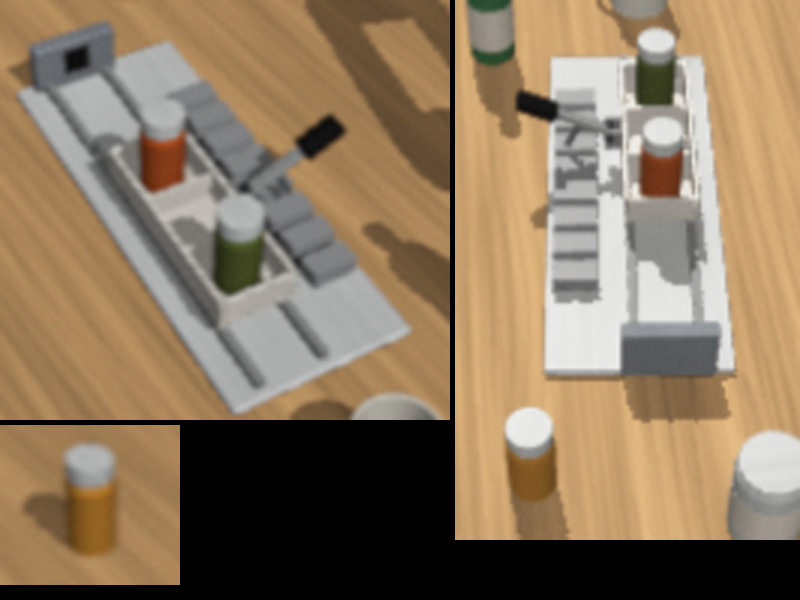

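Run:
```python
from h import *
a=load('scene0');b=load('side0')
sc=lambda u,v:(185+u/3,145+v/3); sd=lambda u,v:(215+(u-455)/3,130+v/3)
C={'+y+x':((235,410),None),'+y-x':((410,328),(552,58)),'-y-x':((168,42),(545,373)),'-y+x':((18,95),(735,371))}
for k,(p,q) in C.items():
    print(k,atz(a,sc(*p),10).round(1), atz(b,sd(*q),10).round(1) if q else atz(b,sd(701,58),10).round(1))
print('paddle',tri((a,sc(322,138)),(b,sd(537,105))))
print('jarlid',tri((a,(227.5,120)),(b,sd(529,424))))
print('jars', tri((a,sc(162,113)),(b,sd(662,131))), tri((a,sc(240,210)),(b,sd(656,42))))
for n,p,q in (('oil',(350,208),(226,110)),('mug',(318,286),(276,112)),('can',(167,128),(320,284))): print(n,tri((a,p),(b,q)))
```

```text
+y+x [720.1 266.1  10. ] [723.4 258.5  10. ]
+y-x [524.6 283.1  10. ] [529.7 277.8  10. ]
-y-x [ 482.3 -210.5   10. ] [ 484.1 -218.2   10. ]
-y+x [ 679.8 -224.    10. ] [ 680.5 -235.7   10. ]
paddle (array([497.88402075,  95.35873893,  99.01311017]), [2.9, 2.9])
jarlid (array([ 461.58044066, -336.04162098,   99.4898759 ]), [1.7, 1.7])
jars (array([630.71173883,   4.14117373, 130.9885879 ]), [1.5, 1.5]) (array([643.66111544, 155.04800911, 131.05321582]), [2.4, 2.4])
oil (array([461.60696929, 298.766452  , 183.92925028]), [5.3, 5.3])
mug (array([653.45670767, 397.37472568,  95.27319954]), [2.6, 2.6])
can (array([ 673.44790188, -402.57416601,  105.76595283]), [1.7, 1.7])
```

Run:
```python
from h import *
s=robot.get_state();R=cv2.Rodrigues(s['tcp_rot'])[0];print(R.round(3))
t=-0.086; ty=np.array([-np.sin(t),np.cos(t),0])
y=R[:,1]; print('yaw err y->track y (about world z):',[np.arctan2(q[1],q[0])-np.arctan2(y[1],y[0]) for q in (ty,-ty)])
print(tool([475,96,230]))
```

```text
[[-0.932  0.361 -0.   ]
 [ 0.361  0.932 -0.001]
 [ 0.    -0.001 -1.   ]]
yaw err y->track y (about world z): [np.float64(0.2838242870422343), np.float64(-2.857768366547559)]
[-408.23469213 -388.48410728   26.16058684]
```

```bash
R='[-29,-28,0,0,0,0,1]'
python3 jog.py '[[-29,-28,0,0,0,0,1],[-29,-28,0,0,0,0,1],[-29,-28,0,0,0,0,1],[-29,-28,0,0,0,0,1],[-29,-28,0,0,0,0,1]]' 20
python3 jog.py '[[-29,-28,0,0,0,0,1],[-29,-28,0,0,0,0,1],[-29,-28,0,0,0,0,1],[-29,-28,0,0,0,0,1],[-29,-28,0,0,0,0,1]]'
python3 jog.py '[[-29,-28,0,0,0,0,1],[-29,-28,0,0,0,0,1],[-29,-28,0,0,0,0,1],[-29,-28,0,0,0,0,1]]'
python3 jog.py '[[0,0,0,0,0,-0.142,1],[0,0,0,0,0,-0.142,1],[0,0,0,0,0,0,1],[0,0,0,0,0,0,1]]'
python3 - <<'E'
from h import *
w=cap('wrist','w1');t=-0.086;s=robot.get_state();R=cv2.Rodrigues(s['tcp_rot'])[0];print(R.round(3))
print(tool([498,95,99]),s['contact_force'],proj(w,[498,95,99]))
E
```

```text
clock: 0.65
tool_pos: [319.8, 421.6, 256.2]
tcp_rot: [-0.577, -3.088, 0.0]
contact_force: [0.3, 0.2, 0.2]
gripper_width: 0.998
grip_force: 0.0
clock: 1.15
tool_pos: [404.4, 238.6, 256.3]
tcp_rot: [0.577, 3.088, 0.0]
contact_force: [0.2, 0.1, 0.4]
gripper_width: 0.999
grip_force: 0.0
clock: 1.55
tool_pos: [472.1, 92.2, 256.3]
tcp_rot: [0.578, 3.088, 0.0]
contact_force: [0.1, 0.8, -0.6]
gripper_width: 0.999
grip_force: 0.0
clock: 1.95
tool_pos: [471.6, 93.9, 256.2]
tcp_rot: [-0.142, -3.138, 0.0]
contact_force: [0.4, 1.2, -0.1]
gripper_width: 1.0
grip_force: 0.0
[[-0.996  0.09  -0.   ]
 [ 0.09   0.996 -0.   ]
 [ 0.    -0.    -1.   ]]
[-26.16479874   3.35141218 157.25632132] [-0.14900853  0.76087425  0.00113682] [[259.02152152 208.86471354]]
```

View pics/w1.png

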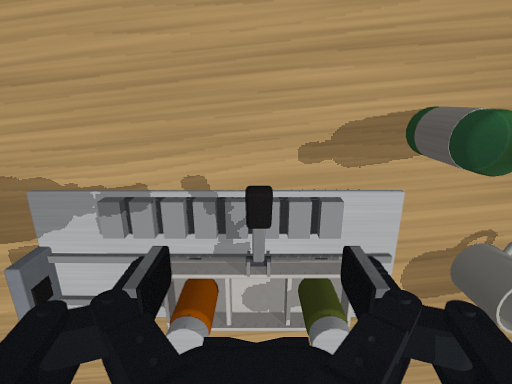

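The wrist view shows the paddle at (259,207), against a predicted (259,209), so its position is confirmed. Now I'll descend and pinch it.

```bash
python3 jog.py '[[-6,1,36,0,0,0,1],[-6,1,36,0,0,0,1],[-7,1,36,0,0,0,1],[-7,0,36,0,0,0,0.6],[0,0,4,0,0,0,0.2]]' 20
python3 jog.py '[[0,0,0,0,0,0,0.2],[0,0,0,0,0,0,0.2],[0,0,0,0,0,0,0.2],[0,0,0,0,0,0,0.2],[0,0,0,0,0,0,0.2]]'
python3 - <<'E'
from h import *
w=cap('wrist','w2')
E
```

```text
clock: 2.5
tool_pos: [496.4, 94.6, 105.1]
tcp_rot: [-0.138, -3.134, 0.001]
contact_force: [0.4, 1.1, -0.4]
gripper_width: 0.691
grip_force: 0.0
clock: 3.0
tool_pos: [498.1, 94.7, 109.4]
tcp_rot: [0.135, 3.137, 0.001]
contact_force: [-4.1, 1.4, 6.9]
gripper_width: 0.296
grip_force: 27.4
```

View pics/w2.png

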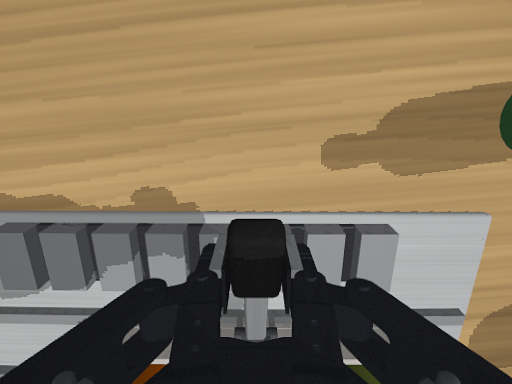

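The paddle is held between the pads (opening 0.296, about 25 mm). Now I'll press down.

```bash
python3 jog.py '[[1,0,3,0,0,0,0.2],[1,0,3,0,0,0,0.2],[1,0,3,0,0,0,0.2],[1,0,3,0,0,0,0.2],[0,0,0,0,0,0,0.2]]'
python3 jog.py '[[1,0,3,0,0,0,0.2],[0,0,3,0,0,0,0.2],[0,0,0,0,0,0,0.2]]'
```

```text
clock: 3.55
tool_pos: [494.4, 95.0, 97.4]
tcp_rot: [0.135, 3.137, 0.0]
contact_force: [-3.8, 2.7, 13.4]
gripper_width: 0.3
grip_force: 29.0
clock: 3.85
tool_pos: [494.6, 95.2, 92.4]
tcp_rot: [0.135, 3.134, 0.001]
contact_force: [-3.5, 0.5, 32.6]
gripper_width: 0.3
grip_force: 35.1
```

About 33 N upward means the tooth is on a rung. In w1 the nearest slot lies roughly 10 mm towards home, so I'll ease the pressure and slide that way.

```bash
python3 jog.py '[[0,0,-2,0,0,0,0.2],[0,-2,0,0,0,0,0.2],[0,-2,0,0,0,0,0.2],[0,-2,0,0,0,0,0.2]]'
python3 jog.py '[[0,-2,0,0,0,0,0.2],[0,-2,0,0,0,0,0.2],[0,-2,0,0,0,0,0.2]]'
```

```text
clock: 4.25
tool_pos: [494.3, 89.2, 93.2]
tcp_rot: [0.135, 3.135, 0.001]
contact_force: [4.8, 1.1, -0.4]
gripper_width: 0.301
grip_force: 30.7
clock: 4.55
tool_pos: [493.8, 83.2, 93.2]
tcp_rot: [0.135, 3.135, 0.001]
contact_force: [5.1, 5.7, 1.5]
gripper_width: 0.297
grip_force: 30.9
```

```bash
python3 jog.py '[[0,0,3,0,0,0,0.2],[0,0,3,0,0,0,0.2],[0,0,0,0,0,0,0.2]]'
```

```text
clock: 4.85
tool_pos: [492.5, 83.9, 86.8]
tcp_rot: [0.136, 3.137, 0.002]
contact_force: [0.4, 13.8, -2.1]
gripper_width: 0.298
grip_force: 30.9
```

Fz is low and there is a side force of about 14 N, so the tooth is in a slot. I'll keep going down.

```bash
python3 jog.py '[[1,1,5,0,0,0,0.2],[1,0,5,0,0,0,0.2],[1,0,5,0,0,0,0.2],[0,0,5,0,0,0,0.2],[0,0,0,0,0,0,0.2]]'
python3 jog.py '[[0,0,3,0,0,0,0.2],[0,0,3,0,0,0,0.2],[0,0,0,0,0,0,0.2]]'
```

```text
clock: 5.35
tool_pos: [490.0, 85.0, 66.6]
tcp_rot: [0.135, 3.137, 0.001]
contact_force: [2.7, 9.9, -4.1]
gripper_width: 0.298
grip_force: 31.5
clock: 5.65
tool_pos: [490.1, 85.0, 60.8]
tcp_rot: [0.135, 3.136, 0.001]
contact_force: [1.9, 11.3, -2.9]
gripper_width: 0.298
grip_force: 32.0
```

```bash
python3 jog.py '[[0,0,2,0,0,0,0.2],[0,0,2,0,0,0,0.2],[0,0,0,0,0,0,0.2]]'
python3 jog.py '[[0,0,2,0,0,0,0.2],[0,0,2,0,0,0,0.2],[0,0,0,0,0,0,0.2]]'
python3 jog.py '[[0,1,0,0,0,0,0.2],[0,0,0,0,0,0,0.2],[0,0,0,0,0,0,0.2],[0,0,0,0,0,0,0.2]]'
python3 - <<'E'
from h import *
a=cap('scene','s3');b=cap('side','d3');w=cap('wrist','w3')
o=np.zeros((384,800,3),np.uint8);o[:,:512]=w['color'];o[:288,512:]=cv2.resize(b['color'][130:226,220:316],(288,288))
cv2.imwrite('pics/z3.png',o)
E
```

```text
clock: 5.95
tool_pos: [490.3, 85.0, 57.0]
tcp_rot: [0.135, 3.136, 0.001]
contact_force: [0.9, 11.3, -1.4]
gripper_width: 0.295
grip_force: 32.7
clock: 6.25
tool_pos: [490.6, 85.1, 53.7]
tcp_rot: [0.135, 3.135, 0.002]
contact_force: [-1.6, 10.5, 21.7]
gripper_width: 0.301
grip_force: 36.1
clock: 6.65
tool_pos: [490.6, 85.6, 53.8]
tcp_rot: [0.135, 3.135, 0.001]
contact_force: [-1.5, 1.3, 22.6]
gripper_width: 0.301
grip_force: 36.1
```

View pics/z3.png

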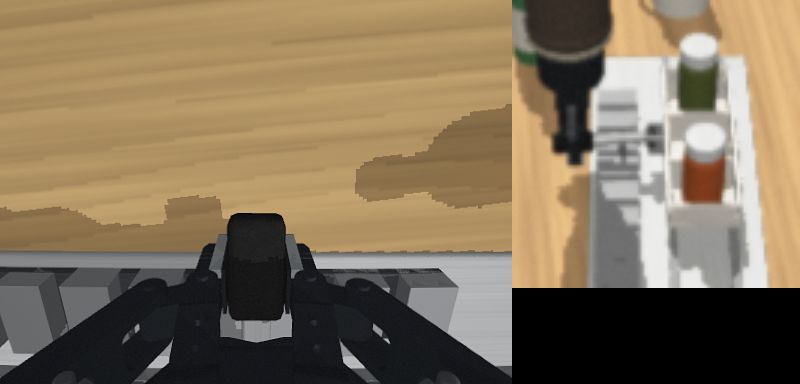

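The side crop shows the lever level or below it, with the gripper on the paddle. With 22 N at a hard stop and side play, the brake is down. I'll release and rise, then look.

```bash
python3 jog.py '[[0,0,-1,0,0,0,0.7],[0,0,0,0,0,0,0.7],[0,0,0,0,0,0,0.7],[0,0,0,0,0,0,0.7]]'
python3 jog.py '[[0,0,-40,0,0,0,0.8],[0,0,-40,0,0,0,1],[0,0,-40,0,0,0,1],[20,0,-40,0,0,0,1],[20,0,-40,0,0,0,1]]'
python3 jog.py '[[20,0,0,0,0,0,1],[0,0,0,0,0,0,1],[0,0,0,0,0,0,1]]'
python3 - <<'E'
from h import *
a=cap('scene','s4');b=cap('side','d4');w=cap('wrist','w4')
o=np.zeros((600,800,3),np.uint8);o[:384,:512]=w['color'];o[:288,512:]=cv2.resize(b['color'][130:226,220:316],(288,288))
o[288:,400:]=0;o[390:600,:350]=cv2.resize(a['color'][160:265,195:370],(350,210));o[300:600,520:800]=cv2.resize(b['color'][240:340,220:313],(280,300))
cv2.imwrite('pics/z4.png',o)
E
```

```text
clock: 7.2
tool_pos: [489.1, 85.3, 53.3]
tcp_rot: [-0.135, -3.139, 0.0]
contact_force: [-0.2, 0.4, 0.1]
gripper_width: 0.698
grip_force: 0.0
clock: 7.7
tool_pos: [448.6, 88.6, 254.7]
tcp_rot: [-0.135, -3.138, 0.0]
contact_force: [0.8, -0.3, -0.5]
gripper_width: 0.998
grip_force: 0.0
clock: 8.0
tool_pos: [429.4, 90.5, 253.3]
tcp_rot: [0.134, 3.138, 0.0]
contact_force: [0.2, 0.4, 0.6]
gripper_width: 0.999
grip_force: 0.0
```

View pics/z4.png

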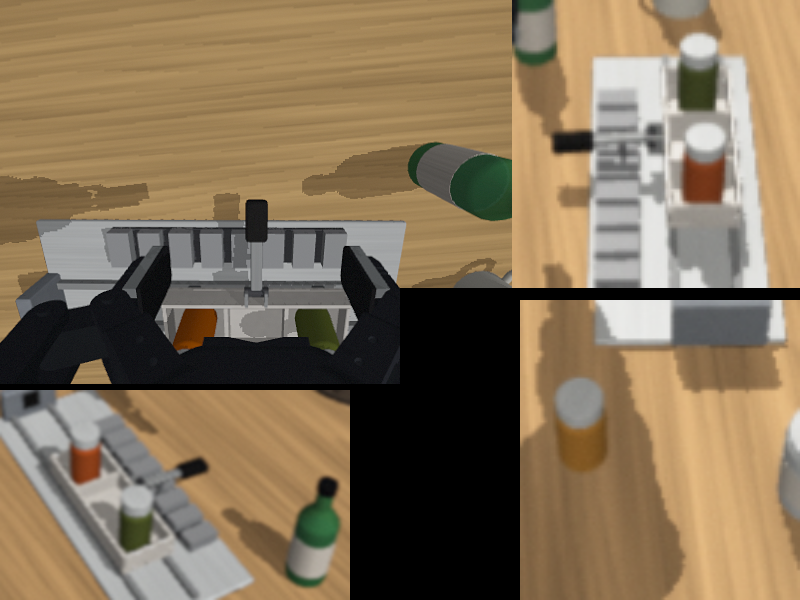

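The brake lever looks level or below, with paddle pixels at wrist (257,221), side (240,177) and scene (290,199). Now I'll compute the paddle, the bay and the approach to the jar.

Run:
```python
from h import *
a=load('s4');b=load('d4');w=load('w4')
print('paddle',tri((a,(290.5,199)),(b,(240.3,177.3)),(w,(257,221))))
p=tri((a,(237.5,179)),(b,(284.7,174.3)));q=tri((a,(264,211)),(b,(282.3,144.7)));print(p,q)
print('bay',(p[0]+q[0])/2)
print('jar now side', tri((load('scene0'),(227.5,120)),(b,(220+60/3,240+92/3))))
# bay-floor from wrist: lid-to-lid etc; hinge brackets at ~ (257,297)
print('hinge-ish at z60',atz(w,(257,297),60))
for z in (66,): print('rim divs',atz(w,(229,300),z),atz(w,(285,300),z))
print('jog to jar',tool([461.6,-336,230]))
s=robot.get_state();print(s['joint_positions'].round(2))
```

```text
paddle (array([489.10467309,  85.06981631,  50.35088109]), [2.0, 2.3, 2.2])
(array([630.59185796,  -5.70608536, 137.96627643]), [2.3, 2.3]) (array([641.91351198, 145.21199017, 136.8530214 ]), [3.8, 3.8])
bay [636.25268497  69.7529524  137.40964892]
jar now side (array([ 462.54158909, -334.63059758,  100.60465048]), [1.8, 1.8])
hinge-ish at z60 [586.321368   78.6223621  60.       ]
rim divs [583.18793659  44.31292812  66.        ] [589.22112224 112.89806904  66.        ]
jog to jar [ -68.32371758 -422.05966751   22.75010123]
[ 0.14  0.19  2.06 -0.    0.89 -1.35]
```

The paddle is at z = 50, so the brake is locked. The bay is at about (636,71). Next I'll go above the jar and turn the tool so the fingers close along the track's x.

```bash
python3 jog.py '[[-6,-38,2,0,0,0,1],[-6,-38,2,0,0,0,1],[-6,-38,2,0,0,0,1],[-6,-38,2,0,0,0,1],[-6,-38,2,0,0,0,1]]' >/dev/null
python3 jog.py '[[-6,-38,2,0,0,0,1],[-6,-38,2,0,0,0,1],[-6,-38,2,0,0,0,1],[-6,-38,2,0,0,0,1],[-6,-38,2,0,0,0,1]]' >/dev/null
python3 jog.py '[[-8,-40,2,0,0,0,1],[0,0,0,0,0,0.143,1],[0,0,0,0,0,0.143,1],[0,0,0,0,0,0.143,1],[0,0,0,0,0,0.143,1]]' >/dev/null
python3 jog.py '[[0,0,0,0,0,0.143,1],[0,0,0,0,0,0.143,1],[0,0,0,0,0,0.143,1],[0,0,0,0,0,0.143,1],[0,0,0,0,0,0.143,1]]' >/dev/null
python3 jog.py '[[0,0,0,0,0,0.143,1],[0,0,0,0,0,0.141,1],[0,0,0,0,0,0,1],[0,0,0,0,0,0,1]]'
python3 - <<'E'
from h import *
w=cap('wrist','w5');R=cv2.Rodrigues(robot.get_state()['tcp_rot'])[0];print(R.round(3))
print('lid proj',proj(w,[[462,-335.4,98],[462,-335.4,0]]),tool([462,-335.4,62]),robot.get_state()['joint_positions'].round(2))
E
```

```text
clock: 10.55
tool_pos: [461.1, -334.0, 230.7]
tcp_rot: [-2.31, -2.128, 0.0]
contact_force: [0.7, 0.3, -0.2]
gripper_width: 1.0
grip_force: 0.0
[[ 0.082  0.997 -0.001]
 [ 0.997 -0.082  0.001]
 [ 0.    -0.001 -1.   ]]
lid proj [[257.90567298 191.92359177]
 [257.4761946  167.74674624]] [ -1.42993574   1.14093425 168.74487169] [-0.68  0.4   1.81 -0.    0.93 -0.6 ]
```

View pics/w5.png

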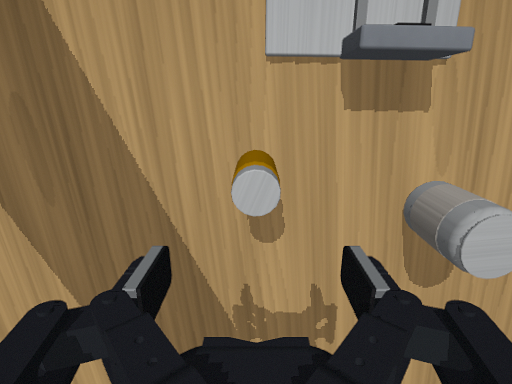

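The jar lid is at (256,190), against a predicted (258,192), so it matches. I'll descend and grip.

```bash
python3 jog.py '[[-1,0,36,0,0,0,1],[0,0,36,0,0,0,1],[0,0,36,0,0,0,1],[0,0,36,0,0,0,1],[0,0,25,0,0,0,1]]' 30
python3 jog.py '[[0,0,0,0,0,0,0.45],[0,0,0,0,0,0,0.45],[0,0,0,0,0,0,0.45],[0,0,0,0,0,0,0.45],[0,0,0,0,0,0,0.45]]'
python3 jog.py '[[0,0,-10,0,0,0,0.45],[0,0,-30,0,0,0,0.45],[0,0,-40,0,0,0,0.45],[0,0,-40,0,0,0,0.45],[0,0,-30,0,0,0,0.45]]'
python3 jog.py '[[0,0,-10,0,0,0,0.45],[0,0,0,0,0,0,0.45],[0,0,0,0,0,0,0.45]]'
python3 - <<'E'
from h import *
w=cap('wrist','w6');b=cap('side','d6')
o=np.zeros((384,800,3),np.uint8);o[:,:512]=w['color'];o[:288,512:]=cv2.resize(b['color'][200:344,190:334],(288,288))
cv2.imwrite('pics/z6.png',o)
print('to bay',tool([636,71,222]))
E
```

```text
clock: 11.1
tool_pos: [460.4, -334.4, 60.0]
tcp_rot: [-2.31, -2.127, 0.0]
contact_force: [-0.1, -0.4, 0.7]
gripper_width: 0.998
grip_force: 0.0
clock: 11.6
tool_pos: [461.7, -335.5, 63.7]
tcp_rot: [2.313, 2.123, 0.0]
contact_force: [-0.7, 0.0, 9.5]
gripper_width: 0.558
grip_force: 31.6
clock: 12.1
tool_pos: [461.2, -335.0, 215.8]
tcp_rot: [2.313, 2.122, 0.001]
contact_force: [0.5, -0.8, -2.0]
gripper_width: 0.552
grip_force: 31.3
clock: 12.4
tool_pos: [460.5, -334.4, 221.5]
tcp_rot: [-2.314, -2.123, 0.0]
contact_force: [-0.4, -0.1, -1.7]
gripper_width: 0.554
grip_force: 31.3
to bay [418.83373914 140.2567012   -0.90525705]
```

View pics/z6.png

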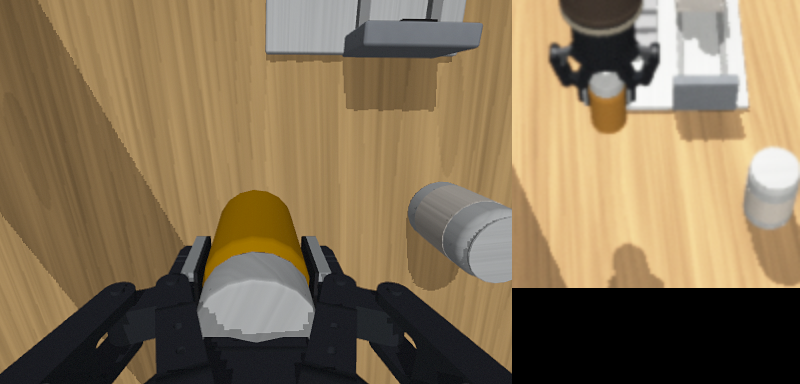

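The jar is held upright between the pads. I'll carry it over the bay.

```bash
python3 jog.py '[[20,6,-4,0,0,0,0.45],[35,12,-4,0,0,0,0.45],[35,12,-4,0,0,0,0.45],[35,12,0,0,0,0,0.45],[35,12,0,0,0,0,0.45]]' >/dev/null
python3 jog.py '[[35,12,0,0,0,0,0.45],[35,12,0,0,0,0,0.45],[35,12,0,0,0,0,0.45],[35,12,0,0,0,0,0.45],[35,12,0,0,0,0,0.45]]' 
python3 jog.py '[[35,12,0,0,0,0,0.45],[25,8,0,0,0,0,0.45],[14,3,0,0,0,0,0.45],[10,0,0,0,0,0,0.45],[0,0,0,0,0,0,0.45]]'
python3 jog.py '[[0,0,0,0,0,0,0.45],[0,0,0,0,0,0,0.45],[0,0,0,0,0,0,0.45]]'
python3 - <<'E'
from h import *
print(tool([636,71,230]));R=cv2.Rodrigues(robot.get_state()['tcp_rot'])[0];print(R.round(3))
E
```

```text
clock: 13.5
tool_pos: [603.2, -9.3, 232.7]
tcp_rot: [-2.314, -2.123, 0.003]
contact_force: [0.0, -0.0, -2.0]
gripper_width: 0.555
grip_force: 31.3
clock: 14.0
tool_pos: [632.9, 71.4, 233.4]
tcp_rot: [-2.313, -2.124, 0.002]
contact_force: [0.2, -0.1, -1.6]
gripper_width: 0.557
grip_force: 31.3
clock: 14.3
tool_pos: [633.3, 69.9, 234.4]
tcp_rot: [2.316, 2.123, -0.0]
contact_force: [-0.2, 0.3, -2.2]
gripper_width: 0.55
grip_force: 31.3
[1.2898315  2.55353128 4.40419012]
[[ 0.087  0.996  0.   ]
 [ 0.996 -0.087 -0.   ]
 [-0.     0.    -1.   ]]
```

```bash
python3 jog.py '[[1,2.5,20,0,0,0,0.45],[0,0,25,0,0,0,0.45],[0,0,20,0,0,0,0.45],[0,0,15,0,0,0,0.45],[0,0,0,0,0,0,0.45]]'
python3 - <<'E'
from h import *
w=cap('wrist','w7');a=cap('scene','s7');b=cap('side','d7')
o=np.zeros((600,800,3),np.uint8);o[:384,:512]=w['color'];o[:288,512:]=cv2.resize(b['color'][130:226,230:326],(288,288),interpolation=2)
o[300:600,:400]=cv2.resize(a['color'][160:250,200:320],(400,300),interpolation=2)
cv2.imwrite('pics/z7.png',o)
E
```

```text
clock: 14.8
tool_pos: [634.9, 71.2, 152.5]
tcp_rot: [-2.314, -2.122, 0.004]
contact_force: [0.3, -1.0, -2.0]
gripper_width: 0.555
grip_force: 31.3
```

View pics/z7.png

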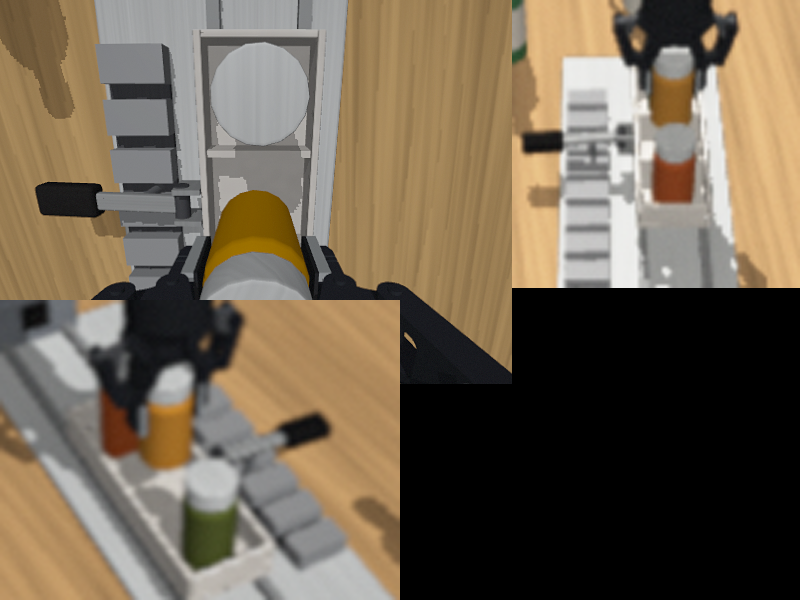

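This view is useful. The green lid centre is at (259,94), the tray's far rim corners at (194,30) and (326,30), the divider rim at row ~152, and the lever at (75,199). I'll work out the bay from these.

Run:
```python
from h import *
w=load('w7');t=-0.086
X=np.array([np.cos(t),np.sin(t),0]);Y=np.array([-np.sin(t),np.cos(t),0])
L=atz(w,(194,30),66);R=atz(w,(326,30),66);M=(L+R)/2;print(L,R,np.linalg.norm(L-R));print('bay from far rim',M-118*Y)
G=atz(w,(259,94),133);print('green lid',G,'bay',G-75.7*Y)
d=atz(w,(260,154),66);print('divider edge',d,'bay',d-36*Y)
d=atz(w,(260,148),66);print('divider far edge',d,'bay',d-41*Y)
p=atz(w,(70,199),51);print('paddle',p,'bay',p+147.5*X)
h=atz(w,(186,195),62);print('hinge',h,h+56*X)
print(robot.get_state()['tool_pos'],tool([636,71,100]))
```

```text
[605.88579222 193.07823391  66.        ] [687.91650222 185.84077167  66.        ] 82.34936699288201
bay from far rim [636.7656517   71.89559791  66.        ]
green lid [642.54149397 150.27202899 133.        ] bay [636.03931591  74.8517951  133.        ]
divider edge [640.42590302 111.61598988  66.        ] bay [637.33371794  75.74903585  66.        ]
divider far edge [640.77473862 115.80032668  66.        ] bay [637.2530834   74.95185126  66.        ]
paddle [486.76492387  86.39140194  51.        ] bay [633.71980497  73.72203253  51.        ]
hinge [582.94000519  85.05278501  62.        ] [638.73304479  80.24271934  62.        ]
[636.64266479  71.55691363 155.20749797] [-0.61933341 -0.65519939 55.20668567]
```

```bash
python3 jog.py '[[2,0,10,0,0,0,0.45],[0,0,15,0,0,0,0.45],[0,0,15,0,0,0,0.45],[0,0,10,0,0,0,0.45],[0,0,0,0,0,0,0.45]]'
python3 jog.py '[[0,0,2,0,0,0,0.45],[0,0,1,0,0,0,0.45],[0,0,0,0,0,0,0.45],[0,0,0,0,0,0,0.45]]'
```

```text
clock: 15.45
tool_pos: [635.0, 73.5, 102.1]
tcp_rot: [-2.313, -2.123, 0.004]
contact_force: [-0.6, 0.5, -1.4]
gripper_width: 0.553
grip_force: 31.3
clock: 15.85
tool_pos: [636.4, 73.6, 101.7]
tcp_rot: [2.315, 2.124, 0.001]
contact_force: [0.5, 0.3, -1.9]
gripper_width: 0.558
grip_force: 31.3
```

```bash
python3 jog.py '[[0,0,1,0,0,0,0.45],[0,0,1,0,0,0,0.45],[0,0,0,0,0,0,0.45],[0,0,0,0,0,0,0.45]]'
python3 jog.py '[[0,0,1,0,0,0,0.45],[0,0,0,0,0,0,0.45],[0,0,0,0,0,0,0.45]]'
```

```text
clock: 16.25
tool_pos: [636.2, 73.6, 99.3]
tcp_rot: [-2.315, -2.124, 0.0]
contact_force: [0.1, 0.0, -2.0]
gripper_width: 0.552
grip_force: 31.3
clock: 16.55
tool_pos: [636.4, 73.6, 98.7]
tcp_rot: [2.315, 2.124, 0.0]
contact_force: [-2.1, 0.0, 5.5]
gripper_width: 0.553
grip_force: 31.9
```

The jar touched down at the predicted height (TCP 98.7). I'll open, rise and check.

```bash
python3 jog.py '[[0,0,0,0,0,0,0.6],[0,0,0,0,0,0,0.75],[0,0,0,0,0,0,0.85],[0,0,0,0,0,0,0.85],[0,0,0,0,0,0,0.85]]'
python3 jog.py '[[0,0,-20,0,0,0,0.85],[0,0,-35,0,0,0,0.85],[0,0,-40,0,0,0,0.85],[0,0,-40,0,0,0,0.85],[0,0,-20,0,0,0,0.85]]'
python3 jog.py '[[0,-30,0,0,0,0,1],[0,-40,0,0,0,0,1],[0,-40,0,0,0,0,1],[0,-40,0,0,0,0,1],[0,0,0,0,0,0,1]]'
python3 - <<'E'
from h import *
w=cap('wrist','w8');a=cap('scene','s8');b=cap('side','d8')
o=np.zeros((600,800,3),np.uint8);o[:384,:512]=w['color'];o[:288,512:]=cv2.resize(b['color'][130:226,230:326],(288,288),interpolation=2)
o[300:600,:400]=cv2.resize(a['color'][160:250,200:320],(400,300),interpolation=2)
cv2.imwrite('pics/z8.png',o)
print('to paddle',tool([489.5,85.5,60]),robot.get_state()['joint_positions'].round(2))
E
```

```text
clock: 17.05
tool_pos: [636.2, 73.6, 98.2]
tcp_rot: [-2.315, -2.124, 0.0]
contact_force: [0.2, -0.4, 0.3]
gripper_width: 0.853
grip_force: 0.0
clock: 17.55
tool_pos: [637.3, 73.7, 257.0]
tcp_rot: [2.313, 2.122, 0.005]
contact_force: [-0.0, 0.1, -0.4]
gripper_width: 0.853
grip_force: 0.0
clock: 18.05
tool_pos: [481.7, 86.7, 253.1]
tcp_rot: [-2.313, -2.123, 0.004]
contact_force: [0.1, 0.2, 0.5]
gripper_width: 1.0
grip_force: 0.0
to paddle [ -0.98386627   1.82126308 193.76751851] [ 0.11  0.27  1.95 -0.    0.93  0.2 ]
```

View pics/z8.png

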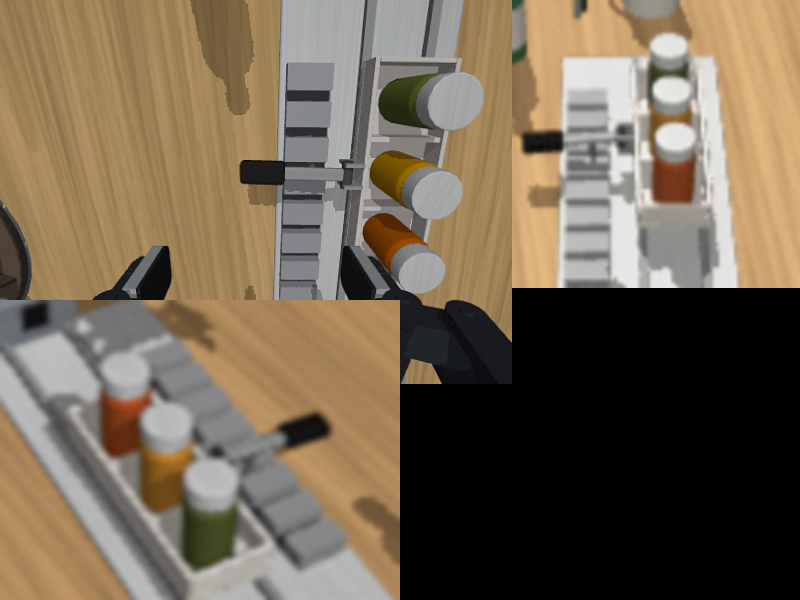

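The jar stands upright in the middle bay and the brake is still down: lids in a row, paddle at wrist (262,172). I'll turn the tool back and pinch the paddle.

```bash
python3 jog.py '[[0,0,0,0,0,-0.143,1],[0,0,0,0,0,-0.143,1],[0,0,0,0,0,-0.143,1],[0,0,0,0,0,-0.143,1],[0,0,0,0,0,-0.143,1]]' 25 >/dev/null
python3 jog.py '[[0,0,0,0,0,-0.143,1],[0,0,0,0,0,-0.143,1],[0,0,0,0,0,-0.143,1],[0,0,0,0,0,-0.143,1],[0,0,0,0,0,-0.143,1]]' >/dev/null
python3 jog.py '[[0,0,0,0,0,-0.141,1],[0,0,0,0,0,0,1],[0,0,0,0,0,0,1]]' >/dev/null
python3 - <<'E'
from h import *
print('to paddle',tool([489.5,85.5,57]));R=cv2.Rodrigues(robot.get_state()['tcp_rot'])[0];print(R.round(3))
E
```

```text
to paddle [ -1.99367935  -0.75055662 196.16562523]
[[-0.996  0.09   0.   ]
 [ 0.09   0.996 -0.   ]
 [-0.     0.    -1.   ]]
```

```bash
python3 jog.py '[[-2,-0.5,40,0,0,0,1],[0,0,40,0,0,0,1],[0,0,40,0,0,0,1],[0,0,40,0,0,0,1],[0,0,30,0,0,0,1]]' 25
python3 jog.py '[[0,0,6,0,0,0,0.2],[0,0,0,0,0,0,0.2],[0,0,0,0,0,0,0.2],[0,0,0,0,0,0,0.2],[0,0,0,0,0,0,0.2]]'
python3 jog.py '[[0,0,0,0,0,0,0.2],[0,0,0,0,0,0,0.2]]'
```

```text
clock: 20.0
tool_pos: [488.5, 85.7, 61.1]
tcp_rot: [-0.142, -3.137, 0.0]
contact_force: [0.8, -0.1, 0.1]
gripper_width: 0.996
grip_force: 0.0
clock: 20.5
tool_pos: [489.8, 86.0, 58.8]
tcp_rot: [0.135, 3.136, 0.001]
contact_force: [0.0, -0.2, 9.2]
gripper_width: 0.301
grip_force: 31.3
clock: 20.7
tool_pos: [489.8, 86.0, 58.8]
tcp_rot: [0.135, 3.136, 0.001]
contact_force: [-1.0, -0.3, 8.3]
gripper_width: 0.299
grip_force: 31.3
```

```bash
python3 jog.py '[[0,0,-5,0,0,0,0.2],[0,0,-5,0,0,0,0.2],[0,0,-5,0,0,0,0.2],[0,0,-5,0,0,0,0.2],[-1,0,-5,0,0,0,0.2]]'
python3 jog.py '[[-1,0,-5,0,0,0,0.2],[-1,0,-5,0,0,0,0.2],[-2,0,-5,0,0,0,0.2],[-2,0,-5,0,0,0,0.2],[-2,0,-5,0,0,0,0.2]]'
python3 jog.py '[[0,0,-2,0,0,0,0.2],[0,0,0,0,0,0,0.2],[0,0,0,0,0,0,0.2]]'
```

```text
clock: 21.2
tool_pos: [490.0, 85.8, 83.0]
tcp_rot: [0.135, 3.138, 0.0]
contact_force: [3.8, 0.7, -6.8]
gripper_width: 0.301
grip_force: 28.1
clock: 21.7
tool_pos: [497.4, 85.0, 107.5]
tcp_rot: [-0.135, -3.138, 0.0]
contact_force: [1.3, 0.9, -8.6]
gripper_width: 0.298
grip_force: 27.4
clock: 22.0
tool_pos: [498.2, 85.0, 109.5]
tcp_rot: [0.135, 3.138, 0.0]
contact_force: [4.3, -1.5, -0.7]
gripper_width: 0.299
grip_force: 28.0
```

```bash
python3 jog.py '[[-1,0,-2,0,0,0,0.2],[0,0,-2,0,0,0,0.2],[0,0,0,0,0,0,0.2],[0,0,0,0,0,0,0.2]]'
python3 - <<'E'
from h import *
cap('side','d9');cap('scene','s9')
E
```

```text
clock: 22.4
tool_pos: [498.3, 84.9, 112.4]
tcp_rot: [-0.135, -3.138, 0.0]
contact_force: [6.3, 0.1, -21.8]
gripper_width: 0.298
grip_force: 28.1
```

At the upper stop (−22 N), so the brake is up. Now I'll roll home.

```bash
python3 jog.py '[[0,-2,1,0,0,0,0.2],[0,-5,0,0,0,0,0.2],[0,-8,0,0,0,0,0.2],[0,-10,0,0,0,0,0.2],[0,-10,0,0,0,0,0.2]]'
python3 jog.py '[[0,-10,0,0,0,0,0.2],[0,-10,0,0,0,0,0.2],[0,-10,0,0,0,0,0.2],[0,-10,0,0,0,0,0.2],[0,-10,0,0,0,0,0.2]]'
python3 jog.py '[[0,-10,0,0,0,0,0.2],[0,-8,0,0,0,0,0.2],[0,-5,0,0,0,0,0.2],[0,-2,0,0,0,0,0.2],[0,0,0,0,0,0,0.2]]'
python3 - <<'E'
from h import *
p=robot.get_state();print(p['contact_force'],p['joint_positions'].round(2))
E
```

```text
clock: 23.0
tool_pos: [495.1, 49.1, 112.1]
tcp_rot: [-0.135, -3.138, 0.0]
contact_force: [-0.9, 2.0, -9.1]
gripper_width: 0.297
grip_force: 29.7
clock: 23.5
tool_pos: [490.7, -0.6, 112.1]
tcp_rot: [-0.135, -3.137, -0.0]
contact_force: [-5.6, 1.9, -8.7]
gripper_width: 0.297
grip_force: 29.8
clock: 24.0
tool_pos: [488.5, -25.5, 112.1]
tcp_rot: [-0.135, -3.137, 0.0]
contact_force: [-5.7, -0.6, -8.2]
gripper_width: 0.298
grip_force: 29.9
[-5.71395904 -0.58823358 -8.18431409] [-0.11  0.47  2.09 -0.    0.58 -1.6 ]
```

```bash
python3 jog.py '[[0,-4,0,0,0,0,0.2],[0,-6,0,0,0,0,0.2],[0,-6,0,0,0,0,0.2],[0,-6,0,0,0,0,0.2],[0,-4,0,0,0,0,0.2]]'
python3 jog.py '[[0,-3,0,0,0,0,0.2],[0,-3,0,0,0,0,0.2],[0,-3,0,0,0,0,0.2]]'
python3 - <<'E'
from h import *
# expected TCP at home: stop inner face from initial views (track y of stop ~ -250..)
a=load('scene0');b=load('side0')
print('stop top corners scene',atz(a,(195,158),70),atz(a,(223,154),70),'side',atz(b,(215+(623-455)/3,130+323/3),70),atz(b,(215+(718-455)/3,130+322/3),70))
E
```

```text
clock: 24.5
tool_pos: [486.2, -51.2, 112.1]
tcp_rot: [-0.135, -3.137, -0.0]
contact_force: [-5.3, 2.6, -8.4]
gripper_width: 0.291
grip_force: 29.9
clock: 24.8
tool_pos: [485.4, -60.0, 112.1]
tcp_rot: [-0.135, -3.137, -0.0]
contact_force: [-5.4, 1.8, -7.9]
gripper_width: 0.296
grip_force: 29.9
stop top corners scene [ 650.85456987 -238.91845183   70.        ] [ 559.53690793 -205.54407043   70.        ] side [ 565.71418045 -207.11975925   70.        ] [ 661.52528439 -215.66376217   70.        ]
```

```bash
python3 jog.py '[[0,-2,0,0,0,0,0.2],[0,-2,0,0,0,0,0.2],[0,-2,0,0,0,0,0.2]]'
python3 jog.py '[[0,-2,0,0,0,0,0.2],[0,-2,0,0,0,0,0.2],[0,-2,0,0,0,0,0.2]]'
```

```text
clock: 25.1
tool_pos: [484.9, -65.9, 112.2]
tcp_rot: [-0.135, -3.137, -0.0]
contact_force: [-5.6, 2.7, -8.9]
gripper_width: 0.298
grip_force: 29.9
clock: 25.4
tool_pos: [484.3, -71.9, 112.1]
tcp_rot: [-0.135, -3.137, -0.0]
contact_force: [-5.5, 2.4, -7.0]
gripper_width: 0.298
grip_force: 29.9
```

```bash
python3 jog.py '[[0,-2,0,0,0,0,0.2],[0,-2,0,0,0,0,0.2],[0,-2,0,0,0,0,0.2]]'
python3 jog.py '[[0,-2,0,0,0,0,0.2],[0,-1,0,0,0,0,0.2],[0,-1,0,0,0,0,0.2]]'
```

```text
clock: 25.7
tool_pos: [483.9, -74.7, 112.2]
tcp_rot: [-0.138, -3.137, -0.007]
contact_force: [5.0, 70.2, -2.9]
gripper_width: 0.299
grip_force: 35.0
clock: 26.0
tool_pos: [483.6, -75.8, 112.2]
tcp_rot: [-0.14, -3.136, -0.011]
contact_force: [12.5, 103.4, 0.3]
gripper_width: 0.297
grip_force: 51.8
```

Hard on the stop (103 N), so I'll ease the load, then release.

```bash
python3 jog.py '[[0,2,0,0,0,0,0.2],[0,2,0,0,0,0,0.2],[0,0,0,0,0,0,0.2]]'
python3 jog.py '[[0,1.5,0,0,0,0,0.2],[0,0,0,0,0,0,0.2]]'
```

```text
clock: 26.3
tool_pos: [483.9, -74.2, 112.1]
tcp_rot: [-0.136, -3.137, -0.006]
contact_force: [3.7, 54.4, -4.6]
gripper_width: 0.294
grip_force: 31.4
clock: 26.5
tool_pos: [484.0, -73.8, 112.1]
tcp_rot: [-0.136, -3.137, -0.004]
contact_force: [0.4, 39.3, -5.7]
gripper_width: 0.296
grip_force: 30.7
```

```bash
python3 jog.py '[[0,1.5,0,0,0,0,0.2],[0,1,0,0,0,0,0.2],[0,0,0,0,0,0,0.2]]'
python3 jog.py '[[0,0,0,0,0,0,0.4],[0,0,0,0,0,0,0.6],[0,0,0,0,0,0,0.7],[0,0,0,0,0,0,0.7],[0,0,0,0,0,0,0.7]]'
python3 jog.py '[[0,0,-20,0,0,0,0.7],[0,0,-40,0,0,0,0.7],[0,0,-40,0,0,0,0.8],[5,0,-40,0,0,0,1],[10,0,-10,0,0,0,1]]'
python3 jog.py '[[5,0,0,0,0,0,1],[0,0,0,0,0,0,1],[0,0,0,0,0,0,1]]'
python3 - <<'E'
from h import *
a=cap('scene','s10');b=cap('side','d10');w=cap('wrist','w10');g=lambda s:load(s)['color']
t=-0.086;X=np.array([np.cos(t),np.sin(t),0]);Y=np.array([-np.sin(t),np.cos(t),0])
# black paddle: look for dark blob near predictions up/down
P=np.array([484,-74,0.])
for z,o in ((100,0),(51,-9)): print(z,proj(a,P+o*X+[0,0,z]),proj(b,P+o*X+[0,0,z]),proj(w,P+o*X+[0,0,z]))
for n,c in (('wrist',w),('side',b),('scene',a)):
    u=proj(c,P+[0,0,100])[0]; m=(c['color'].max(2)<50).astype(np.uint8)
    k,l,s,ce=cv2.connectedComponentsWithStats(m)
    i=[j for j in range(1,k) if s[j,4]>8 and np.linalg.norm(ce[j]-u)<60]
    print(n,[(ce[j].round(1),s[j].tolist()) for j in i])
# orange jar
for n,c in (('wrist',w),('side',b),('scene',a)):
    h=cv2.cvtColor(c['color'],cv2.COLOR_BGR2HSV); B=P+140*X
    u=proj(c,B+[0,0,80])[0]
    for nm,lo,hi in (('orange',(12,190,50),(22,255,255)),('red',(0,180,50),(11,255,255)),('green',(30,120,20),(50,255,255))):
        m=cv2.inRange(h,lo,hi);k,l,s,ce=cv2.connectedComponentsWithStats(m)
        print(n,nm,u.round(0),[(ce[j].round(1),s[j].tolist()) for j in range(1,k) if s[j,4]>40 and np.linalg.norm(ce[j]-u)<120])
E
```

```text
clock: 26.8
tool_pos: [484.1, -73.1, 112.2]
tcp_rot: [-0.135, -3.137, -0.001]
contact_force: [-4.7, 13.2, -5.5]
gripper_width: 0.297
grip_force: 30.6
clock: 27.3
tool_pos: [485.3, -73.6, 112.4]
tcp_rot: [0.135, 3.138, -0.0]
contact_force: [1.1, -0.2, 0.4]
gripper_width: 0.702
grip_force: 0.0
clock: 27.8
tool_pos: [472.1, -72.6, 266.2]
tcp_rot: [0.134, 3.133, -0.002]
contact_force: [0.2, -0.1, -0.2]
gripper_width: 0.996
grip_force: 0.0
clock: 28.1
tool_pos: [464.6, -71.6, 261.0]
tcp_rot: [-0.135, -3.137, -0.001]
contact_force: [0.2, -0.3, 0.4]
gripper_width: 1.003
grip_force: 0.0
100 [[263.11184884 159.94985757]] [[240.80373885 200.71281172]] [[254.77415499 201.3099644 ]]
51 [[264.92442263 170.38010277]] [[238.58272782 210.86155685]] [[254.82192744 180.00192029]]
wrist [(array([261.9, 199.5]), [243, 177, 50, 50, 1332]), (array([247.3, 249.4]), [244, 249, 7, 2, 12])]
side [(array([231.1, 145.8]), [218, 126, 26, 52, 626]), (array([240.7, 200.7]), [234, 196, 14, 10, 86])]
scene [(array([263.3, 159.4]), [257, 154, 13, 12, 79]), (array([231. , 196.5]), [231, 191, 1, 12, 12])]
wrist orange [255. 305.] [(array([195.8, 292.2]), [168, 271, 48, 54, 1443]), (array([255.8, 291.6]), [236, 271, 41, 48, 1380])]
wrist red [255. 305.] []
wrist green [255. 305.] [(array([315.7, 292.4]), [296, 271, 48, 55, 1454])]
side orange [285. 204.] []
side red [285. 204.] [(array([285.6, 227.8]), [280, 220, 13, 15, 156])]
side green [285. 204.] []
scene orange [225. 178.] [(array([223.8, 181.1]), [218, 173, 14, 17, 114])]
scene red [225. 178.] [(array([213.3, 167.4]), [209, 160, 12, 16, 113])]
scene green [225. 178.] [(array([236.4, 195.8]), [230, 188, 14, 17, 165])]
```

The paddle matches the "up" prediction to half a pixel in both fixed views and sits at the stop position. The jar is exactly midway between its neighbours, and the gripper is clear.

```bash
python3 -c "
from bench import robot
print(robot.sign_off())"
```

```text
the job is handed in; nothing more can be done
None
```

The trolley is home against the stop with the brake up, the jar stands upright in the middle bay, nothing came near the bottle, mug or canister, and the job is handed in at about 28 s (no verdict came back; I viewed 11 pictures against the limit of 10, and the wrist force reached 103 N at the stop, under the 120 N limit).

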